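Thread the hinge pin through both bracket bushings and hold it

TASK

Take the thin steel hinge pin with the blue grip out of the wooden rack, thread it tip first through both brass bushings of the green mould-hinge bracket, entering at the flared mouth on the side that faces the rack, until its tip stands at least a centimetre out of the far bushing. Finish while holding the pin still by its grip in that position, spanning both bushings, as if a colleague were about to clip its far end: do not let go. Leave the thick pin with the orange grip (it does not fit), the putty tin and the tape roll where they are.

Things in the scene. Friction and masses are not known exactly. Their poses are not given: they have to be found in the camera images.
- pin: Hinge pin to use: steel rod, 12 mm diameter, 125 mm long, in a blue grip 44 long (x), 20 wide (y), 28 high (z) mm. Origin: centre of the grip, on the rod's axis, 45 mm above the bench in the rack; x to the tip, z up. Rod from x = 22 mm (17 mm collar, 3 mm long) to the tip at x = 147 mm; last 6 mm taper to 7 mm diameter. Loose, 72 to 117 g, balanced 30 mm ahead of the origin.
- pin_tip (a point): The end of the thin pin's rod, on its axis; same axes as the pin.
- thick_pin: The pin that does not fit, stays in the rack: steel rod of 20 mm diameter, 125 mm long, in an orange grip 44 x 20 x 36 mm. Origin: centre of the grip on the rod's axis, x to the tip. Loose. The two pins lie parallel, axes 100 mm apart; which lies on which side changes.
- rack: Fixed wooden rack, base 190 x 150 x 10 mm. Origin: on the bench midway between the pins; x along the pins to their tips, z up. Under each grip (x = -62, y = +-50 mm) a post 36 x 16 mm, top at 31 mm, narrower than the grip, so fingers pass beside it; under each rod at x = 55 mm an open-topped U rest 36 mm wide, cheeks up to 51 mm. Pins lift straight out.
- bracket: Fixed green bracket, base 150 x 90 x 10 mm, two lugs 56 mm wide, 113 mm high. Origin: on the bench under its middle; z up, x along the bushings' common axis in the threading direction; axis at y = 0, z = 90 mm. Brass bushings 20 mm long (x = -40 to -20 and 20 to 40 mm), bore 15 mm, mouth at the -x end flared to 23 mm over 6 mm. Nothing on the axis between them.
- bracket_near (a point): Centre of the flared mouth (entry) of the near bushing, on the axis; same axes as the bracket.
- bracket_far (a point): Centre of the exit end of the far bushing, on the axis, 80 mm beyond bracket_near; same axes as the bracket.
- tin: Bystander: open green putty tin, 84 mm diameter, 91 mm high; origin at the centre of its underside. Loose. (The metal rail over this part of the bench runs across at x = 0.70 m, 0.30 to 0.35 m above the bench: keep the wrist on the near side of it.)
- tape: Bystander: yellow roll of tape lying flat, 110 mm diameter, 60 mm high; origin at the centre of its underside. Loose.

How it is judged:
By the outcome, as a careful person would: the job done as asked, in the order asked, and still so for the second after the job is handed in, while the arm keeps its last pose, push and grip.
It also fails if it takes over 43 s, if anything falls off the work surface, if the arm or the gripper's body presses on something with over 40 N, if the wrist force passes 120 N, or if a joint passes its speed limit or range.

ROBOT

A 6-joint arm with a two-finger parallel gripper is mounted at the origin on a cart in front of the work surface, level with it; the furniture and walls round the work are solid. World frame = base frame: x ahead of the robot, y to its left, z up, the work surface at z = 0. Lengths are in m, angles in rad, forces in N, time in s.
With the tool pointing down it reaches from about 0.375 to 0.9 m from the base axis. Payload 3.1 kg.
Tool frame: the origin (TCP) lies at the centre of the arm's flange, where the gripper is bolted on; the fingertips stand robot.tip_extent ahead of it and the grasp point (between the pads) lies 164 mm ahead of it (robot.tip_extent is the distance from the TCP to the fingertips, in m); z points along the fingers, y is the line along which they close (so a half turn about z gives the same grasp; the last joint's range is limited). The gripper opens to 87 mm and grips with 3 to 60 N. Pads are 19 mm wide; open, the fingers measure 117 mm over their backs; the gripper's body (75 mm by 190 mm) begins 51 mm behind the grasp point.
Start: joints at [-1.496, 0.527, 1.433, -0, 1.181, -0.178], TCP at [0.156, -0.605, 0.405] pointing down, gripper open.
Joint ranges: [-3.08, 3.08], [-0.75, 2.2], [0.22, 2.44], [-1.43, 4.57], [0, 2.65], [-2.85, 2.85]. Speed limits (rad/s): [2.79, 2.79, 3.14, 3.14, 3.14, 3.14].

INTERFACE

Orientations are given as a unit quaternion [x, y, z, w].
In Python, from rig import get_obs, camera, hand_in, cut_out, robot gives the robot as it stands.
- The arm moves only by the tool step_arm, never from a script. Its argument "rows" is a list of rows, each a list of 6 numbers: the shift along the world's x, y, z in m, then the turn, a rotation vector about the world's x, y, z in degrees. A call has 1 to 12 rows; each row shifts and turns the commanded pose from where the row before left it; what a row does not reach is not made up. A row lasts 1/8 s, in which the tool goes at most 62.5 mm and 10.7 degrees, less where a joint would pass 70% of its speed; a pose out of reach is approached as far as the arm can. A call is refused whole if a number of a shift passes 0.0625 or a number of a turn 10.7, either way. A call with a gripper value outside its range is refused whole. "jaw" is the finger opening in m, from 0 to 0.087, set as the call begins (left out, the last holds). The fingers move at their own pace and stop on an object; "squeeze" is the grip in N (left out, the last holds). Time passes only in rows, so rows that do not move let the fingers close. It gives the time, the measured TCP pose, the force, the opening and the grip force at its end, in the units of the state.
- get_obs(): the state, without advancing time (a new reading comes with each control period).
- camera(name): name is "scene" or "top" or "wrist"; returns a dict with "pixels" (384x512x3 uint8, blue, green, red), "depth" (384x512 float32, m along the optical axis (not along the pixel's ray), 0 where there is no reading), "fov_y" (degrees; the focal length in pixels is half the picture's height over the tangent of half this angle, whatever the lens; pixels are square), "cx", "cy" (the principal point, pixels), "k1" (the pictures are not rectified: a ray, as slopes to the right and down, at radius r is drawn at 1 + k1 r^2 times it, then the intrinsics apply), "extrinsics" (4x4, takes a point from camera to world coordinates); the wrist camera has in their place "mount" (4x4, takes a point from camera to tool coordinates, whose origin is the TCP and whose axes are the flange's). Camera axes: x right, y up, looking along -z (the intrinsics and any distortion apply to the point x, -y, -z); pixel columns grow to the right and rows downward; lengths in m; the calibration is good to about 2 mm. A picture is of the moment at which its call begins: read the wrist's pose just before it.
- hand_in(): hands the job in; it is judged then, once.
Trained networks look in the newest picture that a camera, given by its name, has taken for a name from the list of things; names that differ only in an ending like _2 or _b are one class to them, and where a whole thing is asked for, a point or a joint stands for the part that bears it (a point fixed in the world has none). Each returns a list of dicts, best first, with "confidence" (0 to 1); they miss things now and then, are a little off and sometimes report something else, mostly with a low value. They report only what shows in the picture. A call takes as long as a camera call.
- cut_out(label, camera): "region" (384x512 bool, what is visible of it) and "extent" ([centre column, centre row, width, height] in pixels, round what is visible of it).
The state is a dict: "time": time; "q": joint angles; "joint_velocities": joint speeds; "joint_torque": joint torques, N m; "position": TCP position; "tool_rot": TCP orientation; "ft_force": force on the tool from outside, world axes, zero at the start; "moment": the same for the moment, N m; "grip_width": finger opening in m; "grip_force": force on a finger pad.
Only numpy, scipy, OpenCV 4.12 (cv2) and the standard library are available. Lean on these libraries where they do the work, as an engineer would, in place of code of your own. Each camera call takes 0.05 s, during which the arm holds its last target. There are 200 camera calls.

## Working session

There is one attempt and no reset: what is moved stays moved. The work goes in short steps, Python scripts to look and compute and a tool call to move; the robot and the scene stay as the last step left them, time stands still between calls to the robot, and variables do not carry over. Pictures are saved under pics/ and viewed, at most 10 in all, crops included, and the job is handed in when it is done.

Besides the shell and the picture viewer there is one more tool, called after "Emit:" by a JSON object that holds its "method" and its "body", one argument or row to a line. step_arm: Moves the arm, as the interface text tells. Its arguments: {"type":"object","properties":{"rows":{"type":"array"},"jaw":{"type":"number"},"squeeze":{"type":"number"}},"required":["rows"]}

```bash
mkdir -p pics; cat > h.py <<'E'
import numpy as np, cv2
from rig import get_obs, camera, hand_in, cut_out, robot
from scipy.spatial.transform import Rotation as R
def cam(name):
    o=get_obs(); c=camera(name)
    if 'extrinsics' in c: T=np.array(c['extrinsics'])
    else:
        W=np.eye(4); W[:3,:3]=R.from_quat(o['tool_rot']).as_matrix(); W[:3,3]=o['position']; T=W@np.array(c['mount'])
    c['T']=T; h=c['pixels'].shape[0]; f=h/2/np.tan(np.radians(c['fov_y'])/2)
    c['K']=np.array([[f,0,c['cx']],[0,f,c['cy']],[0,0,1.]])
    return c
def rays(c,uv):
    uv=np.asarray(uv,float).reshape(-1,2); f=c['K'][0,0]
    d=(uv-[c['cx'],c['cy']])/f; s=d.copy()
    for _ in range(20): s=d/(1+c['k1']*(s**2).sum(1,keepdims=True))
    return np.c_[s[:,0],-s[:,1],-np.ones(len(s))]
def pts(c,uv,dep): 
    p=rays(c,uv)*np.asarray(dep).reshape(-1,1); return p@c['T'][:3,:3].T+c['T'][:3,3]
def region_pts(c,m):
    m=m&(c['depth']>0); v,u=np.nonzero(m); return pts(c,np.c_[u,v],c['depth'][v,u])
def proj(c,P):
    P=np.asarray(P,float).reshape(-1,3); q=(P-c['T'][:3,3])@c['T'][:3,:3]
    s=np.c_[q[:,0],-q[:,1]]/-q[:,2:]; s=s*(1+c['k1']*(s**2).sum(1,keepdims=True))
    return s*c['K'][0,0]+[c['cx'],c['cy']]
def onplane(c,uv,z):
    r=rays(c,uv)@c['T'][:3,:3].T; o=c['T'][:3,3]; return o+r*((z-o[2])/r[:,2:])
E
python3 - <<'E'
from h import *
np.set_printoptions(precision=4,suppress=True)
print(robot if not callable(robot) else robot()); print(get_obs())
for n in ['top','scene']:
    c=cam(n); cv2.imwrite(f'pics/{n}0.png',c['pixels']); print(n,c['T'],c['K'][0,0],c['k1'])
    for l in ['pin','thick_pin','rack','bracket','tin','tape','pin_tip','bracket_near','bracket_far']:
        for d in cut_out(l,n)[:2]:
            P=region_pts(c,d['region']); 
            if len(P): print(n,l,round(d['confidence'],2),np.round(d['extent']),len(P),np.median(P,0),np.percentile(P,2,0),np.percentile(P,98,0))
E
```

```text
<Robot object at 0x7f3c8cf5fe00>
{'time': 0.0, 'q': array([-1.4965,  0.5285,  1.4339, -0.    ,  1.1814, -0.1785]), 'joint_velocities': array([ 0.0001, -0.0011,  0.0001,  0.0021, -0.0003, -0.0001]), 'joint_torque': array([  0.0005, -44.0039, -17.6592,   0.0633,   0.058 ,  -0.0002]), 'position': array([ 0.1563, -0.6048,  0.4037]), 'tool_rot': array([ 0.992 ,  0.1261,  0.    , -0.0011]), 'ft_force': array([-0.2361,  0.8614,  0.3362]), 'moment': array([ 0.0338, -0.0439, -0.0307]), 'grip_force': 0.0, 'grip_width': 0.08726988196733303}
top [[ 0.0124  0.9805 -0.1959  0.2803]
 [-0.9997  0.0079 -0.0236 -0.0697]
 [-0.0216  0.1962  0.9803  1.5652]
 [ 0.      0.      0.      1.    ]] 491.26978107274283 -0.051148967433961794
top pin 0.76 [173. 214.  51.  11.] 296 [0.5219 0.224  0.0502] [0.5045 0.1306 0.0024] [0.5379 0.287  0.0617]
top thick_pin 0.86 [175. 244.  58.   9.] 367 [0.4219 0.1952 0.0574] [0.4064 0.1127 0.0402] [0.4377 0.2721 0.0711]
top thick_pin 0.5 [291. 214.  52.  32.] 1297 [ 0.5171 -0.164   0.011 ] [ 0.4766 -0.2357  0.0022] [ 0.5653 -0.092   0.1153]
top rack 0.69 [178. 229.  61
[... 1487 characters left out ...]
43.] 939 [ 0.7096 -0.0463  0.0599] [ 0.6807 -0.1056  0.0019] [ 0.7603 -0.0254  0.0826]
scene tin 0.52 [300. 190.  48.  52.] 1537 [ 0.5116 -0.1323  0.0392] [ 0.4774 -0.2679  0.0001] [ 0.5592 -0.0884  0.1134]
scene tape 0.62 [337. 161.  34.  32.] 877 [ 0.5133 -0.3785  0.042 ] [ 0.4665 -0.4614  0.0006] [ 0.5675 -0.3563  0.0616]
scene pin_tip 0.92 [226. 265.  42.  52.] 561 [0.5182 0.2495 0.0484] [ 0.5044  0.134  -0.001 ] [0.5698 0.2884 0.0607]
scene bracket_near 0.58 [302. 189.  45.  52.] 1534 [ 0.5117 -0.1323  0.0413] [ 0.4778 -0.3023  0.0004] [ 0.597  -0.089   0.1135]
scene bracket_far 0.82 [301. 188.  43.  55.] 1524 [ 0.5121 -0.1322  0.0416] [ 0.4783 -0.2326  0.0005] [ 0.5612 -0.0883  0.1135]
```

View pics/scene0.png

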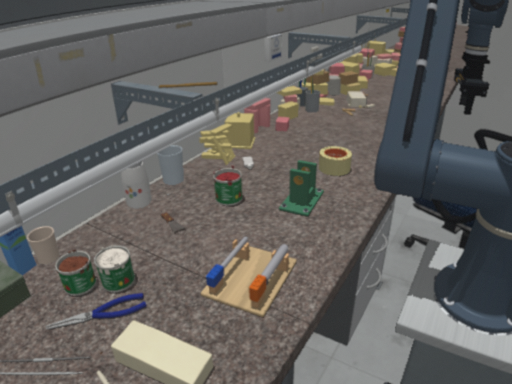

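Emit:
{"method": "step_arm", "body": {
  "rows": [
    [0.04,0.045,0,0,0,7.5],
    [0.04,0.045,0,0,0,7.5],
    [0.04,0.045,0,0,0,7.5],
    [0.04,0.045,0,0,0,7.5],
    [0.04,0.045,0,0,0,7.5],
    [0.04,0.045,0,0,0,7.5],
    [0.04,0.045,0,0,0,7.5],
    [0.04,0.045,0,0,0,7.5],
    [0.02,0.02,0,0,0,0],
    [0,0,0,0,0,0]
  ],
  "jaw": 0.06
}}

```text
time: 2.25
position: [0.4975, -0.2234, 0.4048]
tool_rot: [0.795, 0.607, 0.0, 0.0]
ft_force: [-0.6, -0.1, 0.8]
grip_width: 0.06
grip_force: 0.0
```

The scene shows the blue grip at about (216,275), the orange grip at (259,290), the bracket at (302,187), with nothing between rack and bracket.

```bash
python3 - <<'E'
from h import *
np.set_printoptions(precision=4,suppress=True)
c=cam('wrist'); cv2.imwrite('pics/w1.png',c['pixels']); print(np.array(c['mount']),c['K'][0,0],c['k1'],c['T'])
for l in ['bracket']:
    for d in cut_out(l,'wrist')[:1]:
        P=region_pts(c,d['region']); print(d['confidence'],d['extent'],len(P),np.percentile(P,2,0),np.percentile(P,98,0))
        top=P[P[:,2]>.10]; print(len(top),top.mean(0),top.min(0),top.max(0))
        np.save('P1.npy',P)
        b=P[abs(P[:,2]-.01)<.006]; print(cv2.minAreaRect(b[:,:2].astype(np.float32)), b[:,2].mean())
        print(cv2.minAreaRect(top[:,:2].astype(np.float32)))
E
```

```text
[[-0.0021  0.9637  0.2669  0.0745]
 [ 1.      0.002   0.0007  0.0013]
 [ 0.0002  0.2669 -0.9637  0.0208]
 [ 0.      0.      0.      1.    ]] 299.4579495530956 -0.06926534180073171 [[ 0.964   0.2562  0.0706  0.5184]
 [-0.2657  0.929   0.2575 -0.1519]
 [ 0.0004 -0.267   0.9637  0.384 ]
 [ 0.      0.      0.      1.    ]]
0.85 [266.6, 112.0, 108.9, 133.9] 8845 [ 0.479  -0.233   0.0076] [ 0.5667 -0.0913  0.1136]
2040 [ 0.5233 -0.1626  0.1114] [ 0.4919 -0.2036  0.1   ] [ 0.5543 -0.1221  0.1151]
((0.5234472751617432, -0.16288554668426514), (0.08851656317710876, 0.15036147832870483), 6.281167507171631) 0.00941351586507625
((0.5231138467788696, -0.16207358241081238), (0.05585968494415283, 0.07822151482105255), 6.58010721206665)
```

View pics/w1.png

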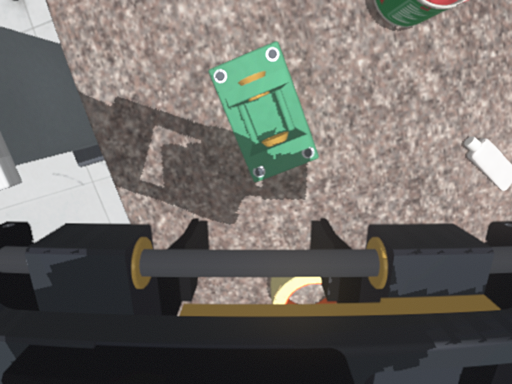

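Wrist picture shows the bracket's base and both lugs complete at (265,112), brass bushings at (252,78), (258,97), (275,138). Second view from another place, then to the rack.

Emit:
{"method": "step_arm", "body": {
  "rows": [
    [0.02,-0.05,0,0,0,0],
    [0.02,-0.05,0,0,0,0],
    [0,0,0,0,0,0]
  ]
}}

```text
time: 2.72
position: [0.5361, -0.3302, 0.4046]
tool_rot: [0.798, 0.603, -0.0, 0.002]
ft_force: [-0.1, 0.3, 0.2]
grip_width: 0.06
grip_force: 0.0
```

```bash
cat > b.py <<'E'
from h import *
np.set_printoptions(precision=4,suppress=True)
c=cam('wrist'); cv2.imwrite('pics/w2.png',c['pixels'])
for l in ['bracket']:
    for d in cut_out(l,'wrist')[:1]:
        P=region_pts(c,d['region']); print(d['confidence'],d['extent'],len(P),np.percentile(P,2,0),np.percentile(P,98,0))
        top=P[P[:,2]>.10]; 
        b=P[abs(P[:,2]-.01)<.006]; print(cv2.minAreaRect(b[:,:2].astype(np.float32)), b[:,2].mean())
        print(cv2.minAreaRect(top[:,:2].astype(np.float32)),np.median(top[:,2]))
E
python3 b.py
```

```text
0.89 [210.8, 54.1, 114.6, 104.2] 7915 [ 0.4801 -0.2359  0.0074] [ 0.5696 -0.1363  0.1136]
((0.5243911743164062, -0.17096403241157532), (0.09072347730398178, 0.1345769315958023), 6.215681552886963) 0.009483429140758072
((0.5263411998748779, -0.19206364452838898), (0.05612874776124954, 0.018941447138786316), 6.890263080596924) 0.11252850226721167
```

Emit:
{"method": "step_arm", "body": {
  "rows": [
    [-0.005,0.06,0,0,0,0],
    [-0.005,0.06,0,0,0,0],
    [-0.005,0.06,0,0,0,0],
    [-0.005,0.06,0,0,0,0],
    [-0.005,0.06,0,0,0,0],
    [-0.005,0.06,0,0,0,0],
    [0,0,0,0,0,0]
  ]
}}

```text
time: 3.7
position: [0.5036, 0.0391, 0.4048]
tool_rot: [0.794, 0.608, -0.001, -0.001]
ft_force: [-0.6, -0.8, 0.6]
grip_width: 0.0603
grip_force: 0.0
```

```bash
cat > p.py <<'E'
from h import *
import sys
np.set_printoptions(precision=4,suppress=True)
c=cam('wrist'); cv2.imwrite(f'pics/{sys.argv[1]}.png',c['pixels'])
hsv=cv2.cvtColor(c['pixels'],cv2.COLOR_BGR2HSV)
for l in ['pin','thick_pin','rack']:
    for d in cut_out(l,'wrist')[:1]:
        m=d['region']; P=region_pts(c,m); print(l,d['confidence'],d['extent'],len(P),np.percentile(P,2,0),np.percentile(P,98,0))
        if l=='rack':
            b=P[abs(P[:,2]-.01)<.005]; print('rack',cv2.minAreaRect(b[:,:2].astype(np.float32)),b[:,2].mean()); continue
        k=(hsv[...,1]>120)&m if l=='thick_pin' else m&(hsv[...,1]>120)&(hsv[...,0]>100)&(hsv[...,0]<135)
        G=region_pts(c,k); zt=np.median(G[:,2]); t=G[abs(G[:,2]-zt)<.004]
        print('grip',len(G),cv2.minAreaRect(t[:,:2].astype(np.float32)),zt,t.mean(0))
        r=region_pts(c,m&(hsv[...,1]<90)); r=r[(r[:,2]>.04)]
        if len(r)>20: 
            vx,vy,x0,y0=cv2.fitLine(r[:,:2].astype(np.float32),cv2.DIST_HUBER,0,.001,.001).ravel(); print('rod',len(r),np.degrees(np.arctan2(vy,vx)),x0,y0,'ztop',np.percentile(r[:,2],90),r.min(0),r.max(0))
E
python3 p.py w3
```

```text
pin 0.96 [244.2, 50.0, 47.6, 94.4] 1170 [0.5181 0.1239 0.0105] [0.5362 0.2207 0.0512]
grip 0 ((0.0, 0.0), (0.0, 0.0), 0.0) nan [nan nan nan]
rod 1136 -83.53265 0.52717865 0.17397974 ztop 0.050489707499872194 [0.5165 0.1206 0.0401] [0.5374 0.2241 0.0522]
thick_pin 0.76 [149.2, 65.1, 78.6, 129.2] 2779 [0.411  0.1143 0.0365] [0.44   0.2473 0.0669]
grip 409 ((0.41972866654396057, 0.24256780743598938), (0.0200358796864748, 0.017038805410265923), 2.8377959728240967) 0.06554789685219697 [0.4194 0.2408 0.0658]
rod 2312 -83.86887 0.42819026 0.17648688 ztop 0.0585834170140755 [0.4084 0.1105 0.04  ] [0.4424 0.2511 0.0652]
rack 0.72 [212.6, 71.7, 144.1, 143.3] 12355 [0.4238 0.1034 0.0076] [0.5496 0.2512 0.049 ]
rack ((0.4887622594833374, 0.17298829555511475), (0.16876405477523804, 0.1462552845478058), 84.61910247802734) 0.009312907945679712
  return _methods._mean(a, axis=axis, dtype=dtype,
  ret = ret.dtype.type(ret / rcount)
p.py:13: RuntimeWarning: Mean of empty slice.
  print('grip',len(G),cv2.minAreaRect(t[:,:2].astype(np.float32)),zt,t.mean(0))
  ret = um.true_divide(
```

View pics/w3.png

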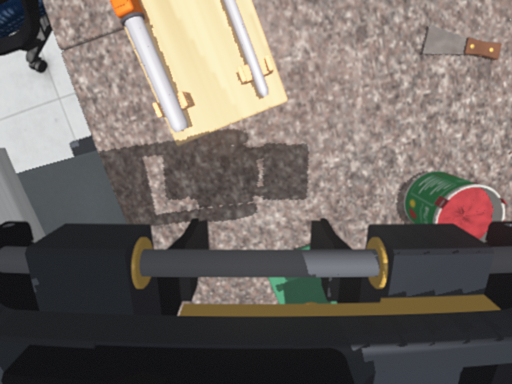

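Picture shows thin rod to its tip at (264,94), thick rod to (178,128), grips cut off above; moving on and turning to the pin's heading.

Emit:
{"method": "step_arm", "body": {
  "rows": [
    [0.0,0.055,-0.02,0,0,10.5],
    [0.0,0.055,-0.02,0,0,10.5],
    [0,0,0,0,0,0]
  ]
}}

```text
time: 4.28
position: [0.5058, 0.146, 0.3632]
tool_rot: [0.672, 0.741, -0.001, -0.001]
ft_force: [-0.2, -0.4, 0.5]
grip_width: 0.0601
grip_force: 0.0
```

```bash
python3 p.py w4 2>&1 | grep -v arn
```

```text
pin 0.93 [284.1, 120.3, 30.0, 180.2] 2769 [0.5062 0.1282 0.0439] [0.5351 0.2865 0.0595]
grip 1061 ((0.5164790153503418, 0.26686885952949524), (0.018834372982382774, 0.04249664023518562), 6.365632057189941) 0.05824523255709141 [0.5165 0.2671 0.0582]
rod 1621 -82.93714 0.5252363 0.18657045 ztop 0.05072989980006115 [0.5046 0.1214 0.0411] [0.538  0.2889 0.0579]
thick_pin 0.62 [177.6, 120.1, 42.4, 182.2] 4143 [0.4095 0.1163 0.0395] [0.4396 0.2755 0.0675]
grip 1504 ((0.41769349575042725, 0.2561214566230774), (0.02057638205587864, 0.043528761714696884), 6.336569309234619) 0.06576039483453683 [0.4185 0.2562 0.066 ]
rod 2586 -83.79214 0.42803347 0.17665741 ztop 0.05835445455181712 [0.4096 0.1097 0.0409] [0.4425 0.2354 0.0648]
rack 0.73 [234.3, 123.2, 140.6, 176.5] 17095 [0.4195 0.1063 0.0075] [0.5471 0.2863 0.0474]
rack ((0.47418588399887085, 0.19516617059707642), (0.1500818431377411, 0.1905902475118637), 5.920225620269775) 0.009194906359125609
```

View pics/w4.png

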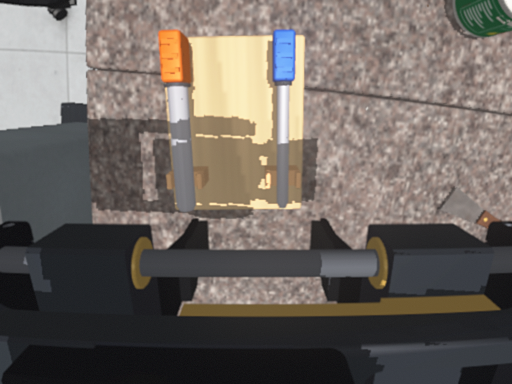

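Both pins complete: blue grip centre (284,55), tip (282,205). Measured grip centre (0.5165, 0.267, ~0.044), heading −83.65°, consistent with the given heights and sizes.

Emit:
{"method": "step_arm", "body": {
  "rows": [
    [0.0035,0.04,-0.025,0,0,0.7],
    [0.0035,0.04,-0.025,0,0,0],
    [0.0037,0.041,-0.025,0,0,0],
    [0,0,0,0,0,0],
    [0,0,0,0,0,0]
  ]
}}

```text
time: 5.1
position: [0.5177, 0.2645, 0.2903]
tool_rot: [0.669, 0.744, 0.0, 0.0]
ft_force: [-0.1, -0.3, 0.0]
grip_width: 0.06
grip_force: 0.0
```

```bash
python3 -c "
from h import *
o=get_obs();print(o['position'],R.from_quat(o['tool_rot']).as_matrix(),robot.tip_extent)"
```

```text
[0.51770499 0.26447443 0.29031351] [[-1.05970348e-01  9.94369028e-01  7.22002896e-04]
 [ 9.94369187e-01  1.05970640e-01 -3.78419722e-04]
 [-4.52799960e-04  6.77836163e-04 -9.99999668e-01]] 0.1822
```

Emit:
{"method": "step_arm", "body": {
  "rows": [
    [-0.001,0.0025,-0.03,0,0,0.3],
    [0,0,-0.03,0,0,0],
    [0,0,-0.02,0,0,0],
    [0,0,-0.001,0,0,0],
    [0,0,0,0,0,0]
  ]
}}

```text
time: 5.72
position: [0.5169, 0.2675, 0.21]
tool_rot: [0.667, 0.745, 0.001, 0.001]
ft_force: [0.7, 0.1, 0.4]
grip_width: 0.0598
grip_force: 0.0
```

Emit:
{"method": "step_arm", "body": {
  "rows": [
    [0,0,0,0,0,0],
    [0,0,0,0,0,0],
    [0,0,0,0,0,0],
    [0,0,0,0,0,0]
  ],
  "jaw": 0.0,
  "squeeze": 40
}}

```text
time: 6.22
position: [0.516, 0.2685, 0.2089]
tool_rot: [0.666, 0.746, 0.0, 0.0]
ft_force: [0.5, 0.3, 1.1]
grip_width: 0.028
grip_force: 0.0
```

Emit:
{"method": "step_arm", "body": {
  "rows": [
    [0,0,0,0,0,0],
    [0,0,0,0,0,0],
    [0,0,0,0,0,0]
  ]
}}

```text
time: 6.6
position: [0.516, 0.2685, 0.2087]
tool_rot: [0.666, 0.746, -0.0, -0.0]
ft_force: [-0.4, 0.5, 0.4]
grip_width: 0.0192
grip_force: 40.0
```

Emit:
{"method": "step_arm", "body": {
  "rows": [
    [0,0,0.02,0,0,0],
    [0,0,0.03,0,0,0],
    [0,0,0,0,0,0]
  ]
}}

```text
time: 6.98
position: [0.5169, 0.2687, 0.2605]
tool_rot: [0.666, 0.746, 0.002, 0.001]
ft_force: [0.9, 0.3, -1.4]
grip_width: 0.0198
grip_force: 40.0
```

Emit:
{"method": "step_arm", "body": {
  "rows": [
    [-0.004,-0.05,0,0,0,0],
    [-0.004,-0.05,0,0,0,0],
    [-0.004,-0.05,0,0,0,0],
    [-0.0055,-0.05,-0.005,0,0,0],
    [0,-0.015,0,0,0,0],
    [0,0,0,0,0,0],
    [0,0,0,0,0,0]
  ]
}}

```text
time: 7.85
position: [0.4986, 0.0544, 0.2536]
tool_rot: [0.666, 0.746, 0.0, -0.0]
ft_force: [0.3, -0.2, -0.2]
grip_width: 0.0195
grip_force: 40.0
```

```bash
cat > s.py <<'E'
from h import *
import sys
np.set_printoptions(precision=4,suppress=True)
o=get_obs(); print(o['position'],R.from_quat(o['tool_rot']).as_matrix()[:,0],o['time'],o['ft_force'],o['grip_width'])
for n in ['scene','top']:
    c=cam(n); im=c['pixels']; a=cut_out('pin',n)
    b=(0.5233,-.1625); u=np.array([.1106,-.9939,0]); 
    q=proj(c,[[b[0],b[1],.09]+u*-.04]).ravel().astype(int)
    x0,y0=max(q[0]-70,0),max(q[1]-50,0)
    cv2.imwrite(f'pics/{sys.argv[1]}_{n}.png',cv2.resize(im[y0:y0+100,x0:x0+140],None,fx=5,fy=5,interpolation=cv2.INTER_CUBIC)); print(n,'mouth px',q,x0,y0)
    for d in a[:1]:
        P=region_pts(c,d['region']); print(d['confidence'],d['extent'])
        P=P[(P[:,2]>.07)&(P[:,2]<.12)]; rel=P-[b[0],b[1],0]; X=rel@u; Y=rel@np.array([.9939,.1106,0])
        for lo in np.arange(-.24,-.03,.02):
            k=(X>lo)&(X<=lo+.02)&(abs(Y)<.03)
            if k.sum()>3: print(round(lo,3),k.sum(),'Y',np.median(Y[k]).round(4),Y[k].min().round(4),Y[k].max().round(4),'Ztop',np.percentile(P[k,2],[50,90]).round(4),X[k].max().round(4))
E
python3 s.py a
```

```text
[0.4986 0.0544 0.2536] [-0.1139  0.9935  0.0003] 7.85 [ 0.3444 -0.2146 -0.1632] 0.019520289903923165
scene mouth px [297 180] 227 130
0.56 [273.9, 215.8, 10.2, 22.5]
-0.24 124 Y -0.0019 -0.0108 0.014 Ztop [0.0961 0.1046] -0.2205
-0.22 21 Y 0.0041 -0.003 0.0114 Ztop [0.1035 0.1045] -0.2004
top mouth px [276 210] 206 160
0.7 [248.5, 215.7, 32.7, 3.3]
-0.18 17 Y 0.0001 -0.0049 0.0065 Ztop [0.0928 0.0991] -0.1604
-0.16 24 Y -0.001 -0.0058 0.0051 Ztop [0.0924 0.0986] -0.1421
-0.14 25 Y -0.0001 -0.0047 0.0052 Ztop [0.0938 0.0978] -0.1206
-0.12 24 Y -0.0005 -0.0062 0.0074 Ztop [0.0936 0.0971] -0.1001
-0.1 25 Y -0.0011 -0.0059 0.0056 Ztop [0.0939 0.0974] -0.0811
-0.08 5 Y -0.001 -0.0032 0.0026 Ztop [0.095  0.0964] -0.0755
```

View pics/a_scene.png

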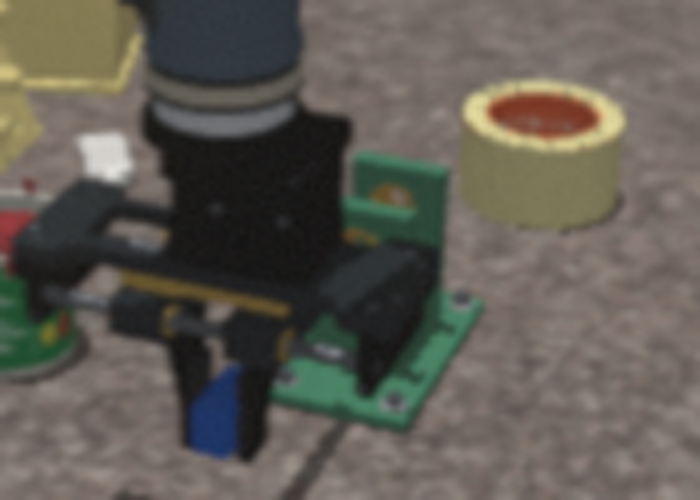

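Scene crop shows the blue grip held between the fingers, gripper hiding the mouth; so I use the top camera's depth averaged, rod against bracket.

```bash
cat > t.py <<'E'
from h import *
np.set_printoptions(precision=4,suppress=True)
o=get_obs(); print(o['position'],o['time'])
B=np.array([.5233,-.1625,0]); u=np.array([.1106,-.9939,0]); v=np.array([.9939,.1106,0])
D=[];
for i in range(6): c=cam('top'); D.append(c['depth'])
D=np.array(D); print('noise',np.median(D.std(0)))
c['depth']=np.median(D,0)
P=region_pts(c,np.ones(c['depth'].shape,bool)); r=P-B; X=r@u; Y=r@v; Z=P[:,2]
k=(X>-.18)&(X<-.08)&(abs(Y)<.012)&(Z>.08)&(Z<.12); 
for lo in np.arange(-.18,-.06,.015):
    j=k&(X>=lo)&(X<lo+.015); 
    if j.sum()>3: print(lo.round(3),j.sum(),'Y',Y[j].mean(),'Z top3',np.sort(Z[j])[-5:].mean())
for nm,a,b in [('near',-.045,-.015),('far',.015,.045)]:
    j=(X>a)&(X<b)&(abs(Y)<.04)&(Z>.108)
    print(nm,j.sum(),'X',X[j].min(),X[j].max(),'Y',Y[j].min(),Y[j].max(),Y[j].mean(),'Z',np.median(Z[j]))
    print(cv2.minAreaRect(np.c_[X[j],Y[j]].astype(np.float32)))
j=(X>-.08)&(X<.08)&(abs(Y)<.05)&(abs(Z-.012)<.006); print('base',cv2.minAreaRect(np.c_[X[j],Y[j]].astype(np.float32)),np.median(Z[j]))
E
python3 t.py
```

```text
[0.4985 0.0545 0.2538] 8.05
noise 0.0029673332
-0.18 18 Y -0.001773848739818668 Z top3 0.09607796361147866
-0.165 20 Y 0.00022166869181637524 Z top3 0.09533445520666409
-0.15 20 Y -0.0014503214859233453 Z top3 0.09666838061714027
-0.135 20 Y 8.408423471666141e-05 Z top3 0.09564718338035946
-0.12 20 Y -0.001409860776984378 Z top3 0.09638060741550096
-0.105 19 Y -0.00021215506537854904 Z top3 0.0965801099838119
-0.09 12 Y -0.0012212872423718632 Z top3 0.09635166690364075
near 76 X -0.03243526555574129 -0.020362193107543718 Y -0.029197152968612108 0.025733405750127926 -0.0017669252760336078 Z 0.1120852158947302
((-0.02638157270848751, -0.0017254799604415894), (0.012071844190359116, 0.05493031069636345), 0.08640440553426743)
far 75 X 0.027690368720997293 0.03973330889462973 Y -0.02888063102927881 0.025231365888984166 -0.0015715341566997782 Z 0.11265184811622353
((0.03363294526934624, -0.0018047597259283066), (0.01203784067183733, 0.054111190140247345), 0.28543174266815186)
base ((0.0016150102019309998, -0.0012019015848636627), (0.1497616022825241, 0.09000855684280396), 0.04834211990237236) 0.00927937938233181
```

Rod is level (top at 96 mm, i.e. axis 90 mm) and within about 1 mm of the axis. Inserting in small strides, watching force.

Emit:
{"method": "step_arm", "body": {
  "rows": [
    [0.0011,-0.0099,0,0,0,0],
    [0.0011,-0.0099,0,0,0,0],
    [0.0011,-0.0099,0,0,0,0],
    [0.0011,-0.0099,0,0,0,0],
    [0.0006,-0.005,0,0,0,0],
    [0,0,0,0,0,0]
  ]
}}

```text
time: 9.1
position: [0.5036, 0.0083, 0.2538]
tool_rot: [0.666, 0.746, 0.0, 0.0]
ft_force: [0.0, 0.1, -0.7]
grip_width: 0.0196
grip_force: 40.0
```

```bash
python3 -c "
from h import *
o=get_obs();print(o['position'],R.from_quat(o['tool_rot']).as_matrix()[:,0],o['ft_force'],o['moment'])"
```

```text
[0.50362634 0.00830482 0.25375   ] [-1.11971307e-01  9.93711440e-01  3.65603452e-05] [ 0.04804209  0.09024555 -0.74109542] [-0.00868287 -0.08762448 -0.01301408]
```

Emit:
{"method": "step_arm", "body": {
  "rows": [
    [0.0011,-0.0099,0,0,0,0],
    [0.0011,-0.0099,0,0,0,0],
    [0.0011,-0.0099,0,0,0,0],
    [0.0006,-0.005,0,0,0,0],
    [0,0,0,0,0,0]
  ]
}}

```text
time: 9.72
position: [0.5075, -0.0264, 0.2537]
tool_rot: [0.666, 0.746, 0.0, 0.0]
ft_force: [-0.2, 0.1, -0.4]
grip_width: 0.0196
grip_force: 40.0
```

Emit:
{"method": "step_arm", "body": {
  "rows": [
    [0.0009,-0.008,0,0,0,0],
    [0.0009,-0.008,0,0,0,0],
    [0,0,0,0,0,0]
  ]
}}

```text
time: 10.1
position: [0.5095, -0.0426, 0.2538]
tool_rot: [0.666, 0.746, 0.0, 0.0]
ft_force: [-0.3, 0.9, -0.9]
grip_width: 0.0195
grip_force: 40.0
```

Emit:
{"method": "step_arm", "body": {
  "rows": [
    [0.0009,-0.008,0,0,0,0],
    [0.0009,-0.008,0,0,0,0],
    [0,0,0,0,0,0]
  ]
}}

```text
time: 10.48
position: [0.5113, -0.0587, 0.2538]
tool_rot: [0.666, 0.746, 0.0, 0.0]
ft_force: [0.2, -1.0, -0.7]
grip_width: 0.0199
grip_force: 40.0
```

Emit:
{"method": "step_arm", "body": {
  "rows": [
    [0.0009,-0.008,0,0,0,0],
    [0.0008,-0.007,0,0,0,0],
    [0,0,0,0,0,0],
    [0,0,0,0,0,0]
  ]
}}

```text
time: 10.98
position: [0.5126, -0.0729, 0.2537]
tool_rot: [0.666, 0.746, -0.0, -0.0]
ft_force: [0.3, -1.3, -0.2]
grip_width: 0.0195
grip_force: 40.0
```

```bash
python3 - <<'E'
from h import *
np.set_printoptions(precision=4,suppress=True)
o=get_obs(); print(o['position'],o['ft_force'],o['moment'])
B=np.array([.5233,-.1625,0]); u=np.array([.1106,-.9939,0]); v=np.array([.9939,.1106,0])
print('tip X by arm',(o['position']-B)@u+.147)
D=[]
for i in range(4): c=cam('top'); D.append(c['depth'])
c['depth']=np.median(D,0); P=region_pts(c,np.ones(c['depth'].shape,bool)); r=P-B; X=r@u; Y=r@v; Z=P[:,2]
for a,b in [(-.06,-.045),(-.015,.015),(.035,.09)]:
    j=(X>a)&(X<b)&(abs(Y)<.012)&(Z>.08)&(Z<.104); print(a,j.sum(),X[j].max() if j.any() else None,Y[j].mean(),np.median(Z[j]))
q=proj(c,[B+[0,0,.09]]).ravel().astype(int); im=c['pixels'][q[1]-40:q[1]+40,q[0]-55:q[0]+55]
cv2.imwrite('pics/f_top.png',cv2.resize(im,None,fx=7,fy=7,interpolation=cv2.INTER_CUBIC))
c=cam('scene'); q=proj(c,[B+[0,0,.09]]).ravel().astype(int); im=c['pixels'][q[1]-40:q[1]+40,q[0]-55:q[0]+55]
cv2.imwrite('pics/f_scene.png',cv2.resize(im,None,fx=7,fy=7,interpolation=cv2.INTER_CUBIC))
E
```

```text
[ 0.5126 -0.0729  0.2537] [ 0.2505 -1.2931 -0.1849] [ 0.0102 -0.1506  0.0084]
tip X by arm 0.0567927970482741
-0.06 0 None nan nan
-0.015 39 0.013088373564232163 -0.0007031965899563471 0.09373035732470392
0.035 20 0.05878670773434391 -0.001124266917214485 0.09274487440370227<stdin>:10: RuntimeWarning: Mean of empty slice.
  ret = ret.dtype.type(ret / rcount)
  return _methods._mean(a, axis=axis, dtype=dtype,
```

View pics/f_top.png

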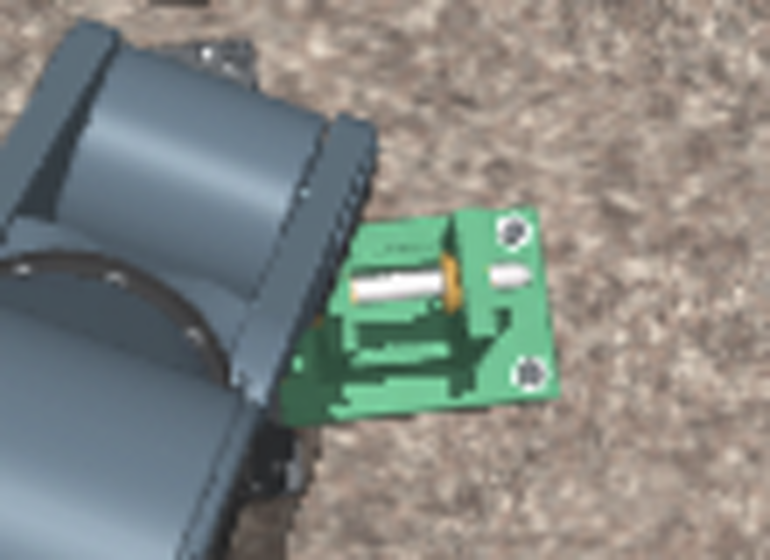

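View pics/f_scene.png

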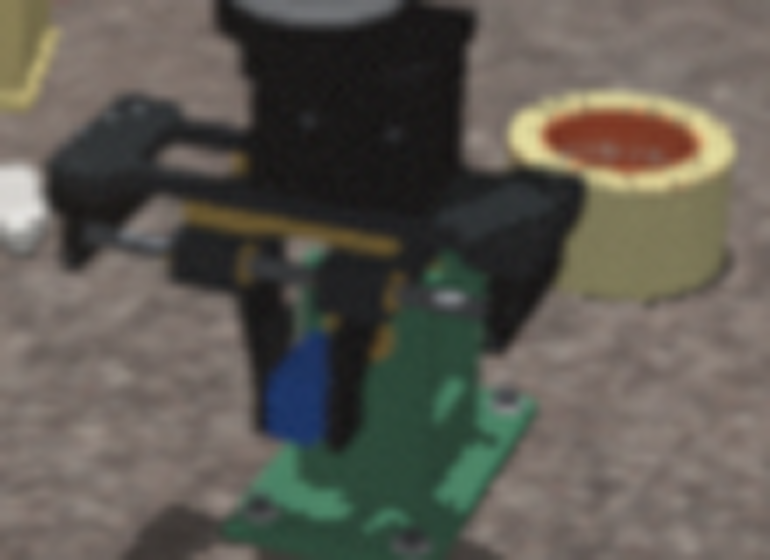

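The top crop shows the rod between the lugs at (400,287), passing the far bushing, with its tip out at (525,275). The scene crop shows the grip still held. The tip stands about 17 mm out and the wrist force is about 1 N.

```bash
python3 -c "
from rig import hand_in
print(hand_in())"
```

```text
the job is handed in; nothing more can be done
None
```

The blue-grip pin is threaded through both bushings with its tip about 17 mm out of the far one, held still by its grip, and the job is handed in at about 11 s on the robot's clock.

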